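Lock the parts bins into their bench rack

ROBOT

A 6-joint arm with a two-finger parallel gripper is mounted at the origin on the work surface. World frame = base frame: x ahead of the robot, y to its left, z up, the work surface at z = 0. Lengths are in m, angles in rad, forces in N, time in s.
With the tool pointing down it reaches from about 0.325 to 0.9 m from the base axis. Payload 6.1 kg.
Tool frame: the origin (TCP) lies midway between the tips of the shut fingers; the grasp point (between the pads) lies 19 mm behind it; z points along the fingers, y is the line along which they close (so a half turn about z gives the same grasp; the last joint's range is limited). The gripper opens to 87 mm and grips with 3 to 60 N. Pads are 19 mm wide; open, the fingers measure 117 mm over their backs; the gripper's body (75 mm by 190 mm) begins 51 mm behind the grasp point.
Start: joints at [1.133, 0.22, 1.526, -0, 1.395, -0.126], TCP at [0.192, 0.595, 0.187] pointing down, gripper open.
Joint ranges: [-2.98, 2.98], [-0.91, 2.08], [0.09, 2.57], [-1.24, 4.39], [0.2, 2.65], [-2.68, 2.68]. Speed limits (rad/s): [2.57, 2.57, 3.01, 3.14, 3.14, 3.14].

INTERFACE

Orientations are given as [roll, pitch, yaw] about the fixed x, y, z axes, in that order (R = Rz(yaw) Ry(pitch) Rx(roll)).
In Python, from workcell import arm gives the robot as it stands. The module is installed in compiled form; this text tells all that it offers.
- The arm moves only by the tool servo_tool, never from a script. Its argument "series" is a list of rows, each a list of 3 entries, a list of its own where there are three numbers: the shift along the world's x, y, z normalised to -1 to 1, where 1 is 0.02 m, then the turn, a rotation vector about the world's x, y, z normalised to -1 to 1, where 1 is 0.12 rad, then the closure, from 0 (fully open) to 1 (shut). A call has 1 to 12 rows; each row shifts and turns the commanded pose from where the row before left it; what a row does not reach is not made up. A row lasts 1/12 s, in which the tool goes at most 41.7 mm and 7.16 degrees, less where a joint would pass 70% of its speed; a pose out of reach is approached as far as the arm can. A call with a number of a shift or a turn outside -1 to 1 is refused whole. A call with a gripper value outside its range is refused whole. The fingers move at their own pace and stop on an object; the grip force is fixed at half the most. Time passes only in rows, so rows that do not move let the fingers close. It gives the time, the measured TCP pose, the force, the opening and the grip force at its end, in the units of the state.
- arm.get_state(): the state, without advancing time (a new reading comes with each control period).
- arm.read_camera(name): name is "side" or "top"; returns a dict with "color" (400x640x3 uint8, red, green, blue), "fx", "fy", "cx", "cy" (pixels), "world_to_cam" (4x4, takes a point from world to camera coordinates). Camera axes: x right, y down, z forward; pixel columns grow to the right and rows downward; lengths in m; the calibration is good to about 2 mm. A picture is of the moment at which its call begins. There is no depth.
- arm.sign_off(): hands the job in; it is judged then, once.
Trained networks look in a picture, given as the dict that the camera call returned (one of the last four; its "shot" number tells which), for a name from the list of things; names that differ only in an ending like _2 or _b are one class to them, and where a whole thing is asked for, a point or a joint stands for the part that bears it (a point fixed in the world has none). Each returns a list of dicts, best first, with "p" (0 to 1); they miss things now and then, are a little off and sometimes report something else, mostly with a low value. They report only what shows in the picture. A call takes as long as a camera call. They do not tell look-alikes from the thing itself.
- arm.find_in(target, picture): "location" ([column, row] in pixels, amid what is visible of it).
- arm.tip_of(target, picture): "location" ([column, row] in pixels: a listed point, or the origin of a listed thing).
The state is a dict: "clock": time; "joints": joint angles; "joint_vel": joint speeds; "joint_efforts": joint torques, N m; "tcp_pos": TCP position; "tool_rot": TCP orientation; "wrist_force": force on the tool from outside, world axes, zero at the start; "wrist_torque": the same for the moment, N m; "gripper_width": finger opening in m; "grip_force": force on a finger pad.
Only numpy, scipy, OpenCV 4.12 (cv2) and the standard library are available. Lean on these libraries where they do the work, as an engineer would, in place of code of your own. Each camera call takes 0.05 s, during which the arm holds its last target. There are 200 camera calls.

TASK

The two blue parts bins are pulled partly out of their bench rack: push both fully home against the back stop, then slide the steel locking pin along its trough, through the guide plate and the eyelets of both bins, until its thick part is seated against the guide plate. Finally swing the flat latch right across the trough behind the pin's tail so that it cannot come back out, and leave the jar, the carton and the tin where they stand.

Things in the scene. Friction and masses are not known exactly. Their poses are not given: they have to be found in the camera images.
- rack: Grey bin rack fixed to the bench. Origin on the bench surface; axes: +x = bins go home, +y = pin goes in. All mm, rack frame: base plate 8 thick, x -72 to 138. Two bin lanes centred on y = 40 and 108, each 64 wide, dividers x 0 to 134, up to z 40. Back stop face x = 130. An aluminium V trough runs along y from -256 to -4, rim at z 31; pin axis in it: x -24, z 34.
- guide_hole (a point): Centre, on the trough side, of the round 17 mm hole in the upright guide plate at the trough's +y end; rack frame (-24, 0, 34) mm. The pin's shoulder seats here. The plate spans y 0 to 6, x -46 to -2, z 11 to 57 mm. Axes as the rack's.
- trough_end (a point): Point on the pin's line near the trough's open (-y) end: rack frame (-24, -250, 34) mm.
- pin_home (a point): Where the pin's tip is once the pin is fully home: rack frame (-24, 115, 34) mm. The pin's tail face is then at (-24, -85, 34) mm.
- bin_a: Blue open parts bin holding upright bright sleeves, 130 deep (x), 62 wide (y), front wall 66 high, sides and back 80 high (mm), 0.35 to 0.7 kg, loose in either lane. Origin: centre of underside, on the base plate (z 8). Starts 25 to 60 mm out towards the rack's -x. Home: back against the stop, origin at rack x = 65, front wall at rack x = 0. Slides with a few newtons, does not tip.
- bin_b: Second blue bin, same sizes, mass, origin, starts and home as bin_a, but holding dark hose clamps; it is in the other lane.
- bin_a_front (a point): On the outer face of bin_a's front wall, mid-width, 58 mm above the bin's underside (66 mm above the bench), 12 mm above the top of the tang: where to push towards the rack's +x.
- bin_b_front (a point): The same point on bin_b.
- bin_a_eye (a point): Centre of bin_a's eyelet: a round 17 mm hole along y in an upright steel tang 6 mm thick that sticks out 43 mm from the front wall, from z 6 to 46 mm over the bin's underside. The eyelet is 24 mm in front of the front wall, 12 mm to the -y side of the bin's middle, 34 mm above the bench.
- bin_b_eye (a point): Centre of bin_b's eyelet, likewise.
- pin: Loose plain steel locking pin, 200 mm long, 0.3 to 0.43 kg, lying in the V trough, nose to rack +y. Tail part 24 mm diameter, 85 mm long; nose 12 mm diameter, 115 mm long, tapered tip. Origin on the axis at the shoulder; own y axis from tail to tip (it may roll about it). The V keeps it in line when its flat tail face is pushed along rack +y; a pusher can run above the trough's rim.
- pin_tip (a point): Tip of the pin's nose, on the axis, 115 mm from the shoulder.
- pin_tail (a point): Centre of the pin's flat 24 mm tail face, 85 mm behind the shoulder; the face's top edge is at z = 46 mm, the trough's rim at 31 mm.
- latch (a joint): Flat dark steel latch turning about a vertical pivot beside the trough, on the -x side; friction (0.04 N m) holds it where left. 0: arm points to rack -y, alongside the trough; negative: leans away to -x (starts -0.7 to 0, stop -0.9); grows as the arm swings to rack +x across the trough; 1.571 (stop): fully across, 4 mm behind the tail of a pin that is home.
- latch_pivot (a point): The latch's pivot axis at mid-height of its arm: rack frame (-56, -94, 43) mm. The round hub is 20 mm in diameter and reaches z = 54 mm.
- latch_tip (a point): Middle of the end of the latch's arm, 55 mm from the pivot. The arm is 10 mm thick, from z = 34 to 52 mm.
- jar: Bystander: clear screw-top jar, 72 mm diameter, 110 mm high; origin at the centre of its underside.
- carton: Bystander: cardboard carton 90 x 60 x 50 mm high; origin at the centre of its underside.
- tin: Bystander: tin, 90 mm diameter, 90 mm high; origin at the centre of its underside.
Things that resemble listed ones, but are neither listed nor needed, are in the scene too. What is shaped like the bin_b but red is not meant.

How it is judged:
On the way, in this order (a step that is already met when the one before it is completed fails the run):
1. both bins are fully home against the back stop (x of bin_a in the frame of rack between 0.0615 and 0.069 m and z of each of bin_a, bin_b in the frame of rack below 0.012 m and angle between each of bin_a, bin_b's own z axis and vertical below 0.08 rad and x of bin_b in the frame of rack between 0.0615 and 0.069 m), for 0.2 s.
2. the pin is through the guide plate and both eyelets, shoulder seated, bins still home (all of step 1 and distance between pin_tip and pin_home below 0.006 m and angle between the y axis of pin and the y axis of rack, either way round below 0.06 rad), for 0.2 s.
3. the latch is swung across behind the pin's tail (all of step 2 and value of joint latch above 1.4 rad), for 0.2 s.
At the end, for the whole second after the job is handed in: Both bins sit level in the rack within 3.5 mm of home, the pin is through the guide plate and both eyelets with its tip within 6 mm of its home point and within 0.06 rad of the pin's line, the latch reads above 1.4 rad, and all is at rest (all of step 3 and linear speed of each of bin_a, bin_b, pin below 0.02 m/s); the robot touches nothing.
It fails at once if the jar is moved more than 30 mm (distance of jar from where it was at the start of the episode above 0.03 m).
It fails at once if the carton is moved more than 30 mm (distance of carton from where it was at the start of the episode above 0.03 m).
It fails at once if the tin is moved more than 30 mm (distance of tin from where it was at the start of the episode above 0.03 m).
It also fails if it takes over 66 s, if anything falls off the work surface, if the arm or the gripper's body presses on something with over 40 N, if the wrist force passes 120 N, or if a joint passes its speed limit or range.

## Working session

There is one attempt and no reset: what is moved stays moved. The work goes in short steps, Python scripts to look and compute and a tool call to move; the robot and the scene stay as the last step left them, time stands still between calls to the robot, and variables do not carry over. Pictures are saved under pics/ and viewed, at most 10 in all, crops included, and the job is handed in when it is done.

Besides the shell and the picture viewer there is one more tool, called after "Request:" in YAML: its name, and indented under it one key for each argument. servo_tool: Moves the arm, as the interface text tells. Its arguments: {"type":"object","properties":{"series":{"type":"array"}},"required":["series"]}

```bash
mkdir -p pics; cat > h.py <<'E'
import numpy as np, cv2
from workcell import arm
def pics(tag):
    out={}
    for n in("side","top"):
        p=arm.read_camera(n); cv2.imwrite(f"pics/{tag}_{n}.png",p["color"][:,:,::-1]); out[n]=p
    return out
def ray(p,uv):
    M=np.array(p["world_to_cam"]);R,t=M[:3,:3],M[:3,3]
    d=R.T@np.array([(uv[0]-p["cx"])/p["fx"],(uv[1]-p["cy"])/p["fy"],1]);return -R.T@t,d
def atz(p,uv,z):
    o,d=ray(p,uv);return o+d*(z-o[2])/d[2]
def proj(p,X):
    M=np.array(p["world_to_cam"]);c=M[:3,:3]@np.array(X)+M[:3,3]
    return [round(float(p["fx"]*c[0]/c[2]+p["cx"]),1),round(float(p["fy"]*c[1]/c[2]+p["cy"]),1)]
Z=dict(rack=0,guide_hole=.034,trough_end=.034,pin_home=.034,bin_a=.008,bin_b=.008,bin_a_front=.066,bin_b_front=.066,bin_a_eye=.034,bin_b_eye=.034,pin_tip=.034,pin_tail=.034,pin=.034,latch_pivot=.043,latch_tip=.043,jar=0,carton=0,tin=0)
def look(P,names):
    for n in names:
        for c in P:
            r=arm.tip_of(n,P[c])
            print(n,c,[(round(e["p"],2),np.round(e["location"]).tolist(),np.round(atz(P[c],e["location"],Z[n])[:2],3).tolist()) for e in r[:4]])
E
python3 - <<'E'
from h import *
P=pics("a")
for c in P:
    M=np.array(P[c]["world_to_cam"]);print(c,-M[:3,:3].T@M[:3,3],M[2,:3])
look(P,Z)
E
```

```text
side [ 0.24414784 -0.69064072  0.92672723] [ 0.3490643   0.56698498 -0.74611135]
top [ 0.3759867  -0.04112855  1.66859621] [ 0.15345615 -0.00222364 -0.98815296]
rack side [(0.58, [280.0, 199.0], [0.57, 0.074]), (0.44, [248.0, 178.0], [0.517, 0.216])]
rack top [(0.62, [285.0, 216.0], [0.577, 0.067])]
guide_hole side [(0.94, [277.0, 196.0], [0.555, 0.063])]
guide_hole top [(0.81, [279.0, 221.0], [0.556, 0.086]), (0.26, [357.0, 178.0], [0.712, -0.186])]
trough_end side [(0.84, [314.0, 250.0], [0.552, -0.171])]
trough_end top [(0.98, [355.0, 222.0], [0.556, -0.18])]
pin_home side [(0.95, [261.0, 174.0], [0.552, 0.176])]
pin_home top [(0.58, [249.0, 222.0], [0.552, 0.192])]
bin_a side [(0.74, [286.0, 183.0], [0.614, 0.121]), (0.72, [269.0, 173.0], [0.587, 0.192]), (0.56, [361.0, 190.0], [0.815, -0.031]), (0.48, [248.0, 181.0], [0.508, 0.193])]
bin_a top [(0.95, [254.0, 211.0], [0.594, 0.179]), (0.65, [312.0, 152.0], [0.813, -0.026]), (0.56, [276.0, 204.0], [0.621, 0.1])]
bin_b side [(0.74, [286.0, 183.0], [0.614, 0.121]), (0.72, [269.0, 173.0], [0.587, 0.192]), (0.56, [361.0, 190.0], [0.8
[... 1346 characters left out ...]
.0], [0.529, -0.016]), (0.56, [296.0, 225.0], [0.548, -0.074])]
latch_pivot top [(0.56, [311.0, 227.0], [0.536, -0.026])]
latch_tip side [(0.65, [282.0, 231.0], [0.503, -0.072])]
latch_tip top [(0.42, [324.0, 231.0], [0.521, -0.071])]
jar side [(0.58, [362.0, 236.0], [0.714, -0.18]), (0.35, [276.0, 200.0], [0.555, 0.078])]
jar top [(0.71, [357.0, 180.0], [0.715, -0.19]), (0.57, [321.0, 220.0], [0.567, -0.062])]
carton side [(0.96, [240.0, 129.0], [0.598, 0.474])]
carton top [(0.59, [174.0, 207.0], [0.605, 0.467]), (0.42, [250.0, 222.0], [0.552, 0.193])]
tin side [(0.67, [384.0, 373.0], [0.533, -0.529]), (0.67, [283.0, 184.0], [0.608, 0.133])]
tin top [(0.69, [449.0, 230.0], [0.536, -0.518])]
```

View pics/a_top.png

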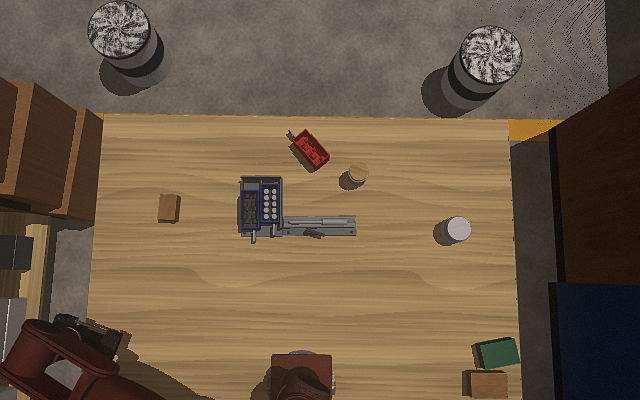

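View pics/a_side.png

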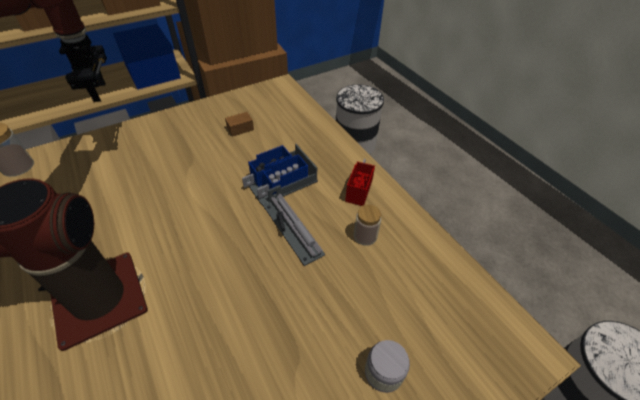

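The top picture shows the rack at about (260,205) and the trough running right to (355,222). The latch is at (315,233), and both bins are pulled out towards the robot. The red bin at (312,150) is the decoy, and the jar is at (357,178). The rack axes look parallel to the world's, with the origin near (0.578, 0.073). I'll check this with an overlay.

```bash
cat >> h.py <<'E'
RX,RY,YAW=.578,.073,.0
def W(x,y,z): 
    c,s=np.cos(YAW),np.sin(YAW);return [RX+(c*x-s*y)/1e3,RY+(s*x+c*y)/1e3,z/1e3]
def overlay(P,groups,fn,boxes):
    ims=[]
    for c,(u0,v0,w,h,k) in boxes.items():
        im=cv2.resize(P[c]["color"][v0:v0+h,u0:u0+w,::-1],None,fx=k,fy=k,interpolation=cv2.INTER_CUBIC)
        for g,col in groups:
            q=[((np.array(proj(P[c],X))-[u0,v0]+.5)*k).astype(int).tolist() for X in g]
            for a,b in zip(q,q[1:]+q[:1]): cv2.line(im,a,b,col,1)
        ims.append(im)
    cv2.imwrite(fn,np.vstack(ims))
E
python3 - <<'E'
from h import *
s=arm.get_state();print(s["tcp_pos"],s["tool_rot"],s["gripper_width"])
P=pics("b")
G=[([W(-72,8,8),W(138,8,8),W(138,140,8),W(-72,140,8)],(0,255,0)),
([W(-24,-250,34),W(-24,115,34)],(0,255,255)),
([W(-46,0,57),W(-2,0,57),W(-2,6,57),W(-46,6,57)],(0,0,255)),
([W(0,6,40),W(134,6,40),W(134,142,40),W(0,142,40)],(255,0,255)),
([W(-56,-94,54),W(-56,-149,54)],(255,255,0)),
([W(-36,-256,31),W(-12,-256,31),W(-12,-4,31),W(-36,-4,31)],(255,128,0))]
overlay(P,G,"pics/ov.png",{"top":(230,165,135,85,5),"side":(225,140,110,60,5)}) if 0 else overlay(P,G,"pics/ovt.png",{"top":(230,165,135,85,5.9)})
overlay(P,G,"pics/ovs.png",{"side":(230,140,110,125,4.8)})
E
```

```text
[0.19171594 0.59483774 0.18692068] [-3.14153408e+00 -1.87821117e-05  2.82978180e+00] 0.08698034862175344
```

View pics/ovt.png

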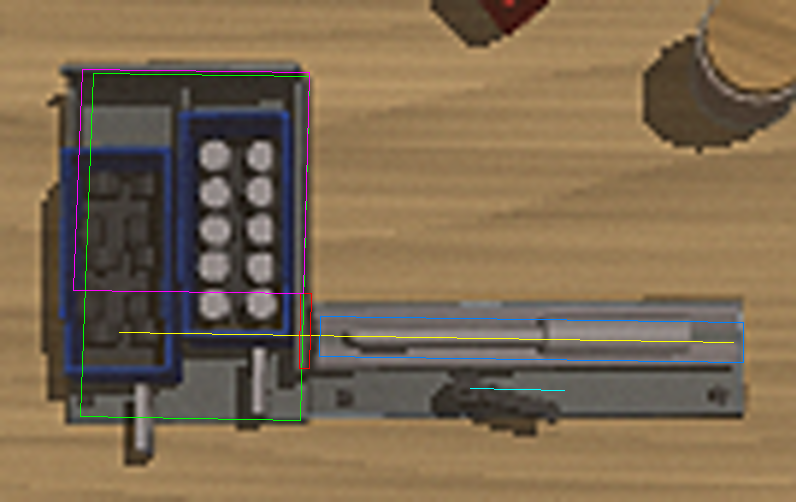

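View pics/ovs.png

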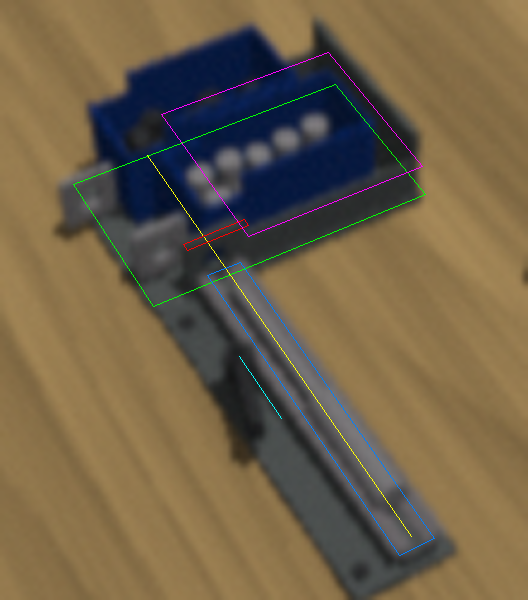

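The overlay in the top view is good to about 5 mm but needs a yaw of roughly +0.02. I'll fit the rack pose to the detections already made in both cameras.

```bash
python3 - <<'E'
import h; from h import *
from scipy.optimize import least_squares
P=pics("c")
D=[("side",(277,196),(-24,0,34)),("top",(279,221),(-24,0,34)),("side",(314,250),(-24,-250,34)),("top",(355,222),(-24,-250,34)),("side",(261,174),(-24,115,34)),("top",(249,222),(-24,115,34)),("side",(281,214),(-56,-94,43)),("top",(311,227),(-56,-94,43)),
("top",(230+742/5.9,165+333/5.9),(-24,-256,31)),("top",(230+320/5.9,165+335/5.9),(-24,-4,31))]
def f(p):
    h.RX,h.RY,h.YAW=p
    return np.concatenate([np.array(proj(P[c],W(*X)))-uv for c,uv,X in D])
r=least_squares(f,[.578,.073,0],loss="soft_l1",x_scale=.01,diff_step=1e-2);print(r.x);print(np.round(f(r.x).reshape(-1,2),1).tolist())
for n,w in dict(end=(-24,-250,34),guide=(-24,0,34),home_tail=(-24,-85,34),pivot=(-56,-94,43),aF=(0,40,66),bF=(0,108,66)).items(): print(n,np.round(W(*w),4))
look(P,["pin_tail","bin_a_front","bin_b_front","pin_tip","latch_tip"])
E
```

```text
[0.58019307 0.07244669 0.        ]
[[-0.8, -2.1], [3.7, -0.2], [2.1, 1.1], [-0.9, -0.1], [-0.2, -2.2], [0.9, -1.7], [-0.6, 1.9], [-1.6, 3.1], [-0.1, 0.6], [-0.3, -0.9]]
end [ 0.5562 -0.1776  0.034 ]
guide [0.5562 0.0724 0.034 ]
home_tail [ 0.5562 -0.0126  0.034 ]
pivot [ 0.5242 -0.0216  0.043 ]
aF [0.5802 0.1124 0.066 ]
bF [0.5802 0.1804 0.066 ]
pin_tail side [(0.81, [312.0, 243.0], [0.56, -0.146])]
pin_tail top [(0.86, [345.0, 224.0], [0.549, -0.146])]
bin_a_front side [(0.8, [268.0, 183.0], [0.544, 0.1]), (0.38, [273.0, 194.0], [0.536, 0.048]), (0.34, [245.0, 179.0], [0.487, 0.15])]
bin_a_front top [(0.76, [268.0, 223.0], [0.544, 0.122]), (0.74, [274.0, 204.0], [0.609, 0.103])]
bin_b_front side [(0.84, [252.0, 172.0], [0.519, 0.17]), (0.61, [365.0, 162.0], [0.862, 0.026])]
bin_b_front top [(0.8, [249.0, 227.0], [0.53, 0.184]), (0.66, [298.0, 136.0], [0.855, 0.026])]
pin_tip side [(0.69, [278.0, 199.0], [0.551, 0.05])]
pin_tip top [(0.62, [289.0, 224.0], [0.546, 0.051]), (0.46, [273.0, 206.0], [0.608, 0.109])]
latch_tip side [(0.57, [280.0, 231.0], [0.499, -0.071])]
latch_tip top [(0.49, [324.0, 235.0], [0.509, -0.073]), (0.39, [356.0, 220.0], [0.563, -0.182])]
```

Request:
servo_tool:
  series:
    - [[0.58,-0.87,0],[0,0,0.22],1]
    - [[0.58,-0.87,0],[0,0,0.22],1]
    - [[0.58,-0.87,0],[0,0,0.22],1]
    - [[0.58,-0.87,0],[0,0,0.22],1]
    - [[0.58,-0.87,0],[0,0,0.22],1]
    - [[0.58,-0.87,0],[0,0,0.22],1]
    - [[0.58,-0.87,0],[0,0,0.22],1]
    - [[0.58,-0.87,0],[0,0,0.22],1]
    - [[0.58,-0.87,0],[0,0,0.22],1]
    - [[0.58,-0.87,0],[0,0,0.22],1]
    - [[0.58,-0.87,0],[0,0,0.22],1]
    - [[0.58,-0.87,0],[0,0,0.18],1]

```text
clock: 3.6
tcp_pos: [0.3314, 0.3852, 0.1871]
tool_rot: [3.141, 0.0, -3.14]
wrist_force: [-0.8, -0.0, 0.2]
gripper_width: 0.0149
grip_force: 0.0
```

Request:
servo_tool:
  series:
    - [[0.58,-0.87,-0.2],[0,0,0],1]
    - [[0.58,-0.87,-0.2],[0,0,0],1]
    - [[0.58,-0.87,-0.2],[0,0,0],1]
    - [[0.58,-0.87,-0.2],[0,0,0],1]
    - [[0.58,-0.87,-0.2],[0,0,0],1]
    - [[0.58,-0.87,-0.2],[0,0,0],1]
    - [[0.58,-0.87,-0.2],[0,0,0],1]
    - [[0.58,-0.87,-0.2],[0,0,0],1]
    - [[0.58,-0.87,-0.2],[0,0,0],1]
    - [[0.58,-0.87,-0.2],[0,0,0],1]
    - [[0.58,-0.87,-0.2],[0,0,0],1]
    - [[0.58,-0.87,-0.2],[0,0,0],1]

```text
clock: 4.6
tcp_pos: [0.4707, 0.1763, 0.1389]
tool_rot: [3.142, 0.0, -3.141]
wrist_force: [0.2, 0.7, 0.4]
gripper_width: 0.0003
grip_force: 0.0
```

Request:
servo_tool:
  series:
    - [[0,0.2,-0.7],[0,0,0],1]
    - [[0,0,-0.7],[0,0,0],1]
    - [[0,0,-0.7],[0,0,0],1]
    - [[0,0,-0.7],[0,0,0],1]
    - [[0,0,-0.7],[0,0,0],1]
    - [[0,0,-0.35],[0,0,0],1]
    - [[0.5,0,0],[0,0,0],1]
    - [[0.5,0,0],[0,0,0],1]
    - [[0.5,0,0],[0,0,0],1]
    - [[0.4,0,0],[0,0,0],1]
    - [[0.4,0,0],[0,0,0],1]
    - [[0.4,0,0],[0,0,0],1]

```text
clock: 5.6
tcp_pos: [0.5257, 0.1813, 0.0625]
tool_rot: [3.141, 0.001, 3.142]
wrist_force: [-0.2, 1.1, 0.4]
gripper_width: 0.0006
grip_force: 0.0
```

Request:
servo_tool:
  series:
    - [[0.3,0,0],[0,0,0],1]
    - [[0.3,0,0],[0,0,0],1]
    - [[0.3,0,0],[0,0,0],1]
    - [[0.3,0,0],[0,0,0],1]
    - [[0.3,0,0],[0,0,0],1]
    - [[0.3,0,0],[0,0,0],1]

```text
clock: 6.1
tcp_pos: [0.5606, 0.1813, 0.0619]
tool_rot: [-3.142, -0.0, -3.141]
wrist_force: [0.6, 0.4, 0.4]
gripper_width: 0.0007
grip_force: 0.0
```

Request:
servo_tool:
  series:
    - [[0.1,0,0],[0,0,0],1]
    - [[0.1,0,0],[0,0,0],1]
    - [[0.1,0,0],[0,0,0],1]

```text
clock: 6.35
tcp_pos: [0.5661, 0.1812, 0.0618]
tool_rot: [-3.142, -0.0, -3.141]
wrist_force: [-0.5, 0.9, -0.4]
gripper_width: 0.0003
grip_force: 0.0
```

```bash
python3 - <<'E'
from h import *
P=pics("d"); overlay(P,[],"pics/d1.png",{"top":(230,165,135,60,5.9)}); overlay(P,[],"pics/d2.png",{"side":(230,140,135,60,5.9)})
cv2.imwrite("pics/d3.png",cv2.resize(np.vstack([cv2.imread("pics/d1.png"),cv2.imread("pics/d2.png")]),(640,568)))
look(P,["bin_b_front","bin_a_front"]);print(arm.get_state()["wrist_force"])
E
```

```text
bin_b_front side [(0.72, [253.0, 168.0], [0.528, 0.183]), (0.67, [367.0, 163.0], [0.867, 0.021]), (0.49, [269.0, 179.0], [0.553, 0.113])]
bin_b_front top [(0.83, [302.0, 133.0], [0.865, 0.011]), (0.61, [249.0, 236.0], [0.499, 0.184]), (0.52, [250.0, 227.0], [0.529, 0.182]), (0.26, [273.0, 206.0], [0.604, 0.105])]
bin_a_front side [(0.68, [268.0, 178.0], [0.551, 0.118])]
bin_a_front top [(0.91, [269.0, 223.0], [0.544, 0.118])]
[ 1.00718977  0.066354   -0.3240709 ]
```

View pics/d3.png

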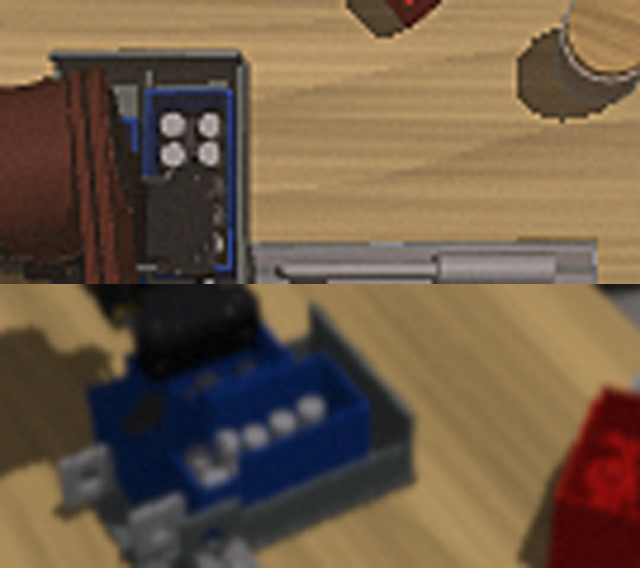

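The crop shows bin_b unmoved, with its tang still at side pixel (248,180). The gripper is over the bin, so the finger may have gone past the front wall. I'll project the TCP to see where it is.

```bash
python3 - <<'E'
from h import *
P=pics("e"); s=arm.get_state();x,y,z=s["tcp_pos"]
fing=[[x,y,z],[x,y,z+.07]]
box=lambda xf,yc:[[xf,yc-.031,.074],[xf,yc+.031,.074],[xf+.13,yc+.031,.088],[xf+.13,yc-.031,.088]]
G=[(fing,(0,0,255)),(box(.528,.181),(0,255,255)),(box(.546,.112),(0,255,0))]
overlay(P,G,"pics/e1.png",{"side":(235,145,80,60,7)})
overlay(P,G,"pics/e2.png",{"top":(235,170,80,70,7)})
cv2.imwrite("pics/e3.png",cv2.resize(np.hstack([cv2.imread("pics/e1.png"),cv2.imread("pics/e2.png")[:420]]),(798,300)))
E
```

```text
(no output)
```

View pics/e3.png

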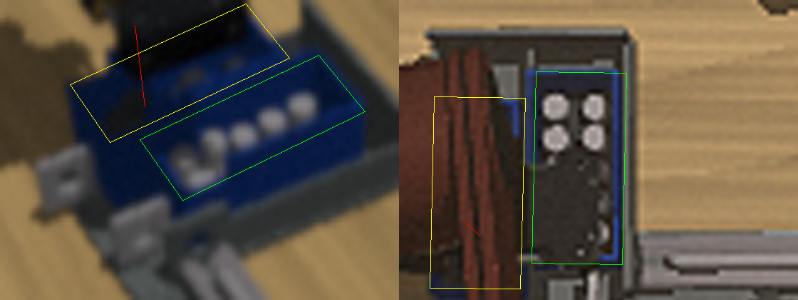

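Request:
servo_tool:
  series:
    - [[0.2,0,0],[0,0,0],1]
    - [[0.2,0,0],[0,0,0],1]
    - [[0.2,0,0],[0,0,0],1]
    - [[0.2,0,0],[0,0,0],1]

```text
clock: 7.08
tcp_pos: [0.5828, 0.1812, 0.062]
tool_rot: [3.142, 0.0, -3.142]
wrist_force: [0.0, -0.3, -0.2]
gripper_width: 0.0
grip_force: 0.0
```

```bash
python3 - <<'E'
from h import *
P=pics("f"); s=arm.get_state();print(s["tcp_pos"],s["wrist_force"],s["wrist_torque"])
look(P,["bin_b_front"])
for n in ("side","top"):
    a=cv2.imread(f"pics/f_{n}.png").astype(int);b=cv2.imread(f"pics/a_{n}.png").astype(int)
    d=np.abs(a-b).sum(2)
    print(n,(d[:,:]>60).sum())
a=cv2.imread("pics/a_side.png")[150:200,235:295];b=cv2.imread("pics/f_side.png")[150:200,235:295]
cv2.imwrite("pics/f3.png",cv2.resize(np.hstack([a,b]),None,fx=6.6,fy=6.6,interpolation=cv2.INTER_CUBIC))
E
```

```text
[0.58298478 0.18116256 0.06200483] [-0.02080729 -0.08130406 -0.2515541 ] [ 0.07485757 -0.00403186  0.03032839]
bin_b_front side [(0.68, [366.0, 164.0], [0.86, 0.017]), (0.67, [251.0, 169.0], [0.523, 0.183])]
bin_b_front top [(0.87, [300.0, 133.0], [0.864, 0.019]), (0.48, [252.0, 225.0], [0.536, 0.173])]
side 26321
top 24178
```

View pics/f3.png

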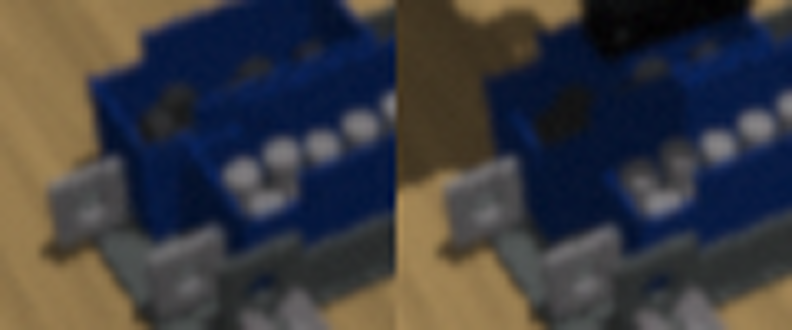

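```bash
python3 - <<'E'
from h import *
P={c:arm.read_camera(c) for c in("side","top")}
for X in [(.583,.181,.062),(.583,.181,.088),(.583,.181,.132),(.583,.086,.132),(.528,.181,.074),(.528,.150,.074),(.528,.212,.074)]:
    u,v=proj(P["side"],X);print(X,(u,v),"crop",round((u-235)*6.6+396),round((v-150)*6.6))
im=cv2.cvtColor(P["side"]["color"],cv2.COLOR_RGB2GRAY)
for v in range(140,178,2): print(v,im[v,246:296:2].tolist())
E
```

```text
(0.583, 0.181, 0.062) (268.3, 164.1) crop 616 93
(0.583, 0.181, 0.088) (267.6, 158.2) crop 611 54
(0.583, 0.181, 0.132) (266.4, 147.8) crop 603 -15
(0.583, 0.086, 0.132) (280.0, 165.8) crop 693 104
(0.528, 0.181, 0.074) (252.5, 167.1) crop 512 113
(0.528, 0.15, 0.074) (256.5, 173.0) crop 538 152
(0.528, 0.212, 0.074) (248.6, 161.4) crop 486 75
140 [133, 131, 129, 109, 45, 10, 12, 12, 15, 15, 21, 24, 23, 23, 23, 22, 23, 23, 24, 25, 29, 70, 132, 128, 127]
142 [134, 133, 131, 129, 110, 19, 12, 27, 20, 18, 22, 23, 22, 22, 22, 24, 21, 24, 23, 23, 23, 38, 129, 136, 127]
144 [136, 133, 133, 130, 125, 69, 24, 53, 37, 29, 22, 21, 23, 23, 23, 21, 23, 23, 25, 18, 15, 20, 112, 140, 126]
146 [137, 136, 133, 130, 129, 121, 55, 49, 44, 23, 25, 26, 21, 23, 25, 20, 19, 16, 14, 10, 6, 26, 108, 141, 125]
148 [134, 138, 134, 133, 131, 128, 110, 101, 67, 23, 20, 24, 22, 23, 16, 16, 8, 10, 7, 5, 14, 43, 134, 140, 128]
150 [126, 135, 135, 124, 124, 128, 129, 125, 84, 18, 12, 18, 14, 10, 9, 7, 7, 6, 9, 3, 8, 43, 130, 134, 99]
152 [91, 113, 91, 67, 65, 94, 125, 114, 77, 10, 4, 8, 8, 6, 2, 5, 3, 4, 6, 11, 13,
[... 574 characters left out ...]
8, 18, 20, 18, 19, 17, 20, 21, 24, 27, 23, 25, 23, 26, 41, 97]
166 [57, 46, 19, 21, 19, 17, 22, 18, 20, 19, 16, 18, 20, 20, 18, 18, 19, 24, 25, 26, 28, 53, 57, 59, 121]
168 [57, 50, 21, 24, 28, 19, 21, 20, 18, 20, 18, 19, 18, 20, 17, 18, 20, 26, 28, 29, 52, 122, 125, 74, 74]
170 [53, 51, 23, 19, 28, 25, 20, 22, 20, 17, 20, 19, 19, 19, 18, 24, 29, 37, 95, 100, 63, 97, 109, 63, 47]
172 [54, 53, 30, 26, 21, 28, 20, 18, 19, 17, 20, 19, 19, 18, 25, 50, 53, 51, 117, 128, 79, 53, 50, 34, 27]
174 [56, 73, 77, 86, 29, 21, 19, 17, 19, 16, 19, 24, 38, 45, 33, 63, 84, 64, 68, 76, 47, 32, 25, 24, 25]
176 [99, 103, 84, 78, 31, 18, 19, 19, 20, 19, 24, 33, 58, 71, 55, 57, 75, 53, 31, 30, 26, 26, 25, 24, 27]
```

The finger is hidden behind bin_b's side wall, so it is inside the open bin, clear of the contents and with no force on it. From here it can push the inner back wall towards home just as well, so I'll continue gently until I feel contact.

Request:
servo_tool:
  series:
    - [[0.4,0,0],[0,0,0],1]
    - [[0.4,0,0],[0,0,0],1]
    - [[0.4,0,0],[0,0,0],1]
    - [[0.4,0,0],[0,0,0],1]
    - [[0.4,0,0],[0,0,0],1]

```text
clock: 7.8
tcp_pos: [0.6233, 0.1812, 0.0619]
tool_rot: [3.142, 0.0, -3.142]
wrist_force: [0.6, 0.5, 1.3]
gripper_width: 0.0005
grip_force: 0.0
```

Request:
servo_tool:
  series:
    - [[0.3,0,0],[0,0,0],1]
    - [[0.3,0,0],[0,0,0],1]
    - [[0.3,0,0],[0,0,0],1]

```text
clock: 8.05
tcp_pos: [0.6407, 0.1812, 0.0618]
tool_rot: [-3.142, -0.0, -3.141]
wrist_force: [-0.2, 0.6, 1.2]
gripper_width: 0.0004
grip_force: 0.0
```

Request:
servo_tool:
  series:
    - [[0.3,0,0],[0,0,0],1]
    - [[0.3,0,0],[0,0,0],1]

```text
clock: 8.22
tcp_pos: [0.6526, 0.1812, 0.0618]
tool_rot: [-3.142, -0.0, -3.141]
wrist_force: [-0.3, 0.1, -1.1]
gripper_width: 0.0
grip_force: 0.0
```

Request:
servo_tool:
  series:
    - [[0.2,0,0],[0,0,0],1]
    - [[0.2,0,0],[0,0,0],1]

```text
clock: 8.38
tcp_pos: [0.6606, 0.1813, 0.0619]
tool_rot: [-3.142, -0.0, -3.141]
wrist_force: [0.1, 0.2, 0.1]
gripper_width: 0.0004
grip_force: 0.0
```

```bash
python3 - <<'E'
from h import *
P=pics("g"); s=arm.get_state();print(s["tcp_pos"],s["wrist_force"])
x,y,z=s["tcp_pos"]
G=[([[x,y,z],[x,y,z+.07]],(0,0,255)),([[.656,.15,.088],[.656,.212,.088]],(0,255,255))]
ims=[]
for g in ([],G):
    overlay(P,g,"pics/t.png",{"side":(240,125,65,60,6.1)});ims.append(cv2.imread("pics/t.png"))
cv2.imwrite("pics/g3.png",np.hstack(ims))
E
```

```text
[0.66070117 0.18117729 0.06195273] [ 0.93702046 -0.14994733 -0.53109331]
```

View pics/g3.png

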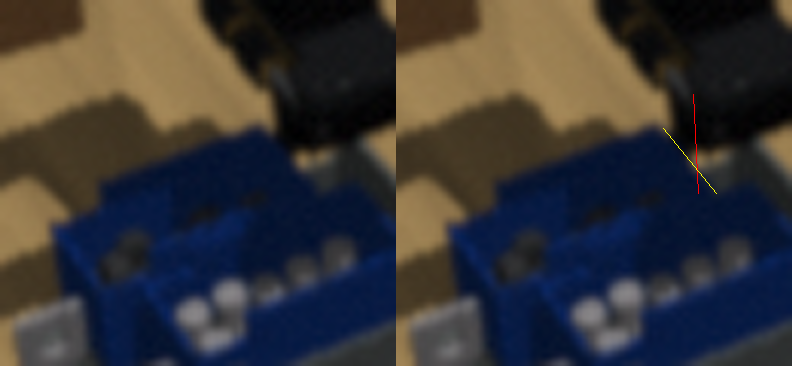

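In this picture the tool passes over bin_b's back wall without touching it, so the real tip may be higher than reported. I'll check the projected TCP against the dark gripper pixels in the first picture, where the gripper stood clear.

```bash
python3 - <<'E'
from h import *
p=arm.read_camera("side"); t=arm.read_camera("top")
for X in [(.192,.595,.187),(.192,.595,.257),(.192+.05*.308,.595+.05*.951,.187),(.192-.05*.308,.595-.05*.951,.187)]: print(X,proj(p,X),proj(t,X))
g=cv2.imread("pics/a_side.png",0)
for v in range(62,112,2): print(v,g[v,60:122:2].tolist())
g=cv2.imread("pics/g_side.png",0)
print("now",proj(p,(.6607,.1812,.062)),proj(p,(.6607,.1812,.132)))
for v in range(136,168,2): print(v,g[v,270:310:2].tolist())
E
```

```text
(0.192, 0.595, 0.187) [103.8, 101.9] [105.3, 331.1]
(0.192, 0.595, 0.257) [94.9, 83.0] [94.7, 334.0]
(0.2074, 0.64255, 0.187) [105.9, 93.6] [90.2, 325.6]
(0.1766, 0.54745, 0.187) [101.6, 110.7] [120.5, 336.5]
62 [27, 26, 30, 29, 29, 10, 4, 5, 3, 3, 5, 4, 1, 2, 3, 6, 6, 10, 10, 23, 48, 31, 18, 28, 30, 30, 32, 33, 36, 40, 46]
64 [28, 29, 28, 28, 29, 22, 5, 4, 0, 3, 3, 4, 3, 2, 6, 2, 6, 22, 10, 32, 41, 27, 30, 33, 37, 42, 46, 49, 51, 49, 52]
66 [29, 29, 27, 29, 29, 26, 7, 8, 3, 0, 3, 2, 8, 1, 9, 6, 10, 20, 6, 45, 38, 44, 46, 50, 51, 51, 51, 52, 53, 51, 50]
68 [29, 31, 29, 30, 30, 29, 9, 4, 4, 3, 6, 6, 13, 14, 15, 14, 12, 15, 15, 46, 42, 51, 51, 53, 54, 51, 50, 50, 49, 47, 47]
70 [29, 31, 30, 29, 30, 29, 28, 6, 10, 8, 9, 16, 20, 21, 22, 17, 21, 9, 28, 42, 37, 50, 51, 50, 49, 48, 47, 46, 46, 48, 50]
72 [30, 29, 30, 28, 26, 21, 14, 10, 8, 10, 11, 18, 20, 21, 21, 22, 21, 11, 37, 37, 18, 45, 47, 48, 48, 49, 50, 51, 53, 53, 51]
74 [30, 32, 34, 22, 13, 10, 9, 10, 6, 12, 18, 21, 21, 23, 23, 21, 19, 11, 23, 15, 9, 41, 50, 51, 52, 52, 52, 51, 53, 51, 51]
76 [46, 48, 44, 15, 11, 9, 16, 9, 12, 16, 
[... 3027 characters left out ...]
129, 129, 124]
152 [17, 17, 15, 17, 19, 19, 18, 19, 20, 50, 80, 63, 48, 31, 30, 33, 67, 111, 128, 126]
154 [20, 20, 18, 17, 20, 17, 19, 16, 18, 16, 29, 45, 43, 29, 27, 31, 35, 69, 110, 129]
156 [17, 16, 18, 16, 19, 18, 19, 18, 18, 18, 17, 32, 27, 19, 20, 28, 32, 38, 79, 115]
158 [17, 20, 15, 18, 20, 22, 20, 20, 20, 18, 20, 17, 20, 17, 18, 18, 26, 31, 42, 86]
160 [20, 22, 22, 26, 29, 25, 19, 16, 16, 18, 21, 17, 19, 18, 19, 17, 25, 33, 31, 43]
162 [23, 32, 27, 33, 30, 23, 17, 16, 18, 19, 17, 18, 18, 19, 19, 20, 19, 32, 30, 30]
164 [30, 31, 29, 29, 24, 20, 16, 21, 18, 18, 15, 23, 42, 43, 24, 17, 19, 19, 32, 32]
166 [25, 27, 25, 22, 22, 17, 19, 19, 20, 26, 28, 31, 55, 61, 35, 19, 25, 26, 33, 33]
```

The tip sits about 7 to 10 px above its projection in both pictures, so it is really about 32 mm above the reported TCP. That explains why it passed over the walls without contact. I'll back off and measure the offset by touching the bench in front of the bins.

Request:
servo_tool:
  series:
    - [[0,0,1],[0,0,0],1]
    - [[-1,0,1],[0,0,0],1]
    - [[-1,0,0],[0,0,0],1]
    - [[-1,0,0],[0,0,0],1]
    - [[-1,0,0],[0,0,0],1]
    - [[-1,0,0],[0,0,0],1]
    - [[-1,0,0],[0,0,0],1]
    - [[-1,0,0],[0,0,0],1]
    - [[-1,0,0],[0,0,0],1]
    - [[-1,0,0],[0,0,0],1]
    - [[-1,0,0],[0,0,0],1]
    - [[-1,0,-1],[0,0,0],1]

```text
clock: 9.58
tcp_pos: [0.4422, 0.182, 0.0855]
tool_rot: [3.14, 0.007, -3.141]
wrist_force: [1.2, 0.5, 0.0]
gripper_width: 0.0008
grip_force: 0.0
```

Request:
servo_tool:
  series:
    - [[0,0,-1],[0,0,0],1]
    - [[0,0,-1],[0,0,0],1]
    - [[0,0,-0.8],[0,0,0],1]
    - [[0,0,0],[0,0,0],1]

```text
clock: 9.92
tcp_pos: [0.4368, 0.1806, 0.0229]
tool_rot: [-3.14, -0.006, -3.141]
wrist_force: [-1.3, 0.5, 0.3]
gripper_width: 0.0003
grip_force: 0.0
```

```bash
python3 - <<'E'
from h import *
p=arm.read_camera("side"); t=arm.read_camera("top")
s=arm.get_state();x,y,z=s["tcp_pos"];print(x,y,z,s["wrist_force"])
for dz in(0,.02,.03,.04,.07): print(dz,proj(p,(x,y,z+dz)))
g=cv2.cvtColor(p["color"],cv2.COLOR_RGB2GRAY);u,v=map(int,proj(p,(x,y,z)))
for r in range(v-26,v+6): print(r,g[r,u-14:u+16].tolist())
E
```

```text
0.43955379019798085 0.18118591094192352 0.025912620493195614 [-1.21999857e-02  1.93557109e-05  1.10313869e-01]
0 [229.0, 187.2]
0.02 [228.0, 182.9]
0.03 [227.5, 180.7]
0.04 [227.0, 178.5]
0.07 [225.4, 171.7]
161 [14, 8, 4, 5, 4, 3, 6, 4, 6, 5, 8, 7, 5, 5, 5, 9, 8, 9, 11, 17, 19, 26, 51, 97, 126, 131, 133, 134, 133, 131]
162 [14, 7, 7, 1, 6, 3, 6, 6, 8, 6, 6, 8, 7, 9, 10, 12, 14, 17, 20, 22, 24, 29, 49, 78, 117, 125, 126, 131, 133, 132]
163 [13, 11, 5, 5, 7, 7, 8, 7, 6, 7, 6, 10, 12, 14, 15, 20, 19, 22, 23, 21, 22, 30, 44, 63, 98, 100, 107, 119, 131, 134]
164 [11, 12, 8, 8, 1, 7, 7, 9, 12, 12, 15, 18, 20, 19, 22, 23, 22, 24, 26, 23, 24, 25, 32, 42, 65, 62, 68, 91, 119, 133]
165 [9, 9, 11, 8, 9, 9, 9, 15, 17, 17, 18, 23, 23, 26, 26, 25, 24, 23, 21, 24, 22, 23, 25, 29, 32, 32, 35, 56, 97, 123]
166 [7, 11, 9, 11, 13, 18, 17, 21, 22, 23, 22, 24, 22, 23, 25, 23, 24, 26, 23, 24, 23, 23, 25, 22, 24, 29, 28, 34, 64, 100]
167 [10, 10, 10, 10, 14, 17, 21, 21, 24, 22, 25, 23, 22, 21, 23, 24, 23, 24, 22, 23, 25, 23, 24, 22, 25, 38, 34, 28, 39, 75]
168 [13, 22, 21, 20, 18, 22, 22, 24, 24, 22, 24, 
[... 2398 characters left out ...]
136, 136, 129, 102, 74, 60, 65]
188 [54, 52, 52, 55, 56, 56, 59, 56, 56, 58, 60, 63, 63, 62, 60, 58, 55, 57, 63, 94, 123, 134, 137, 136, 135, 127, 94, 74, 63, 62]
189 [52, 53, 53, 54, 54, 56, 57, 57, 57, 59, 59, 62, 62, 63, 60, 60, 57, 57, 60, 83, 118, 133, 137, 138, 137, 131, 118, 107, 84, 82]
190 [53, 53, 53, 53, 53, 54, 56, 58, 58, 57, 59, 60, 62, 62, 61, 64, 68, 63, 67, 95, 122, 131, 137, 137, 137, 134, 132, 127, 115, 115]
191 [54, 53, 53, 52, 53, 53, 56, 57, 57, 57, 59, 59, 61, 61, 61, 72, 89, 76, 66, 88, 118, 126, 134, 138, 137, 135, 135, 135, 133, 130]
192 [55, 52, 54, 52, 52, 53, 54, 55, 57, 59, 59, 60, 62, 61, 63, 70, 86, 86, 67, 79, 113, 127, 128, 135, 138, 136, 136, 135, 136, 134]
```

Request:
servo_tool:
  series:
    - [[0,0,-0.4],[0,0,0],1]
    - [[0,0,-0.4],[0,0,0],1]
    - [[0,0,0],[0,0,0],1]

```text
clock: 10.27
tcp_pos: [0.4396, 0.1811, 0.009]
tool_rot: [-3.141, -0.001, -3.141]
wrist_force: [-0.1, 0.4, -0.9]
gripper_width: 0.0005
grip_force: 0.0
```

Request:
servo_tool:
  series:
    - [[0,0,-0.2],[0,0,0],1]
    - [[0,0,-0.2],[0,0,0],1]
    - [[0,0,0],[0,0,0],1]

```text
clock: 10.52
tcp_pos: [0.4397, 0.1811, 0.0012]
tool_rot: [-3.141, -0.001, -3.141]
wrist_force: [-0.4, 0.5, 0.6]
gripper_width: 0.0004
grip_force: 0.0
```

Request:
servo_tool:
  series:
    - [[0,0,-0.2],[0,0,0],1]
    - [[0,0,-0.2],[0,0,0],1]
    - [[0,0,0],[0,0,0],1]

```text
clock: 10.77
tcp_pos: [0.4395, 0.1811, -0.0069]
tool_rot: [-3.141, -0.001, -3.141]
wrist_force: [0.4, -0.4, 0.3]
gripper_width: 0.0004
grip_force: 0.0
```

Request:
servo_tool:
  series:
    - [[0,0,-0.2],[0,0,0],1]
    - [[0,0,-0.2],[0,0,0],1]
    - [[0,0,0],[0,0,0],1]

```text
clock: 11.02
tcp_pos: [0.4395, 0.1811, -0.0149]
tool_rot: [-3.141, -0.001, -3.141]
wrist_force: [-0.5, -0.4, -0.0]
gripper_width: 0.0002
grip_force: 0.0
```

Request:
servo_tool:
  series:
    - [[0,0,-0.2],[0,0,0],1]
    - [[0,0,0],[0,0,0],1]

```text
clock: 11.18
tcp_pos: [0.4397, 0.1811, -0.0187]
tool_rot: [-3.141, -0.001, -3.141]
wrist_force: [-0.6, -0.9, -1.0]
gripper_width: 0.0005
grip_force: 0.0
```

Request:
servo_tool:
  series:
    - [[0,0,-0.2],[0,0,0],1]
    - [[0,0,0],[0,0,0],1]

```text
clock: 11.35
tcp_pos: [0.4397, 0.1811, -0.0227]
tool_rot: [-3.141, -0.001, -3.141]
wrist_force: [-0.2, -0.4, -0.6]
gripper_width: 0.0005
grip_force: 0.0
```

Request:
servo_tool:
  series:
    - [[0,0,-0.15],[0,0,0],1]
    - [[0,0,0],[0,0,0],1]

```text
clock: 11.52
tcp_pos: [0.4398, 0.1812, -0.0255]
tool_rot: [-3.141, -0.001, -3.141]
wrist_force: [-0.1, 0.4, 1.0]
gripper_width: 0.0004
grip_force: 0.0
```

Request:
servo_tool:
  series:
    - [[0,0,-0.15],[0,0,0],1]
    - [[0,0,0],[0,0,0],1]

```text
clock: 11.68
tcp_pos: [0.4399, 0.1812, -0.0285]
tool_rot: [-3.141, -0.0, -3.141]
wrist_force: [-0.1, 0.6, 0.9]
gripper_width: 0.0007
grip_force: 0.0
```

Request:
servo_tool:
  series:
    - [[0,0,-0.15],[0,0,0],1]
    - [[0,0,0],[0,0,0],1]

```text
clock: 11.85
tcp_pos: [0.4398, 0.1812, -0.0315]
tool_rot: [-3.141, -0.001, -3.141]
wrist_force: [-0.5, 0.0, 0.2]
gripper_width: 0.0003
grip_force: 0.0
```

Request:
servo_tool:
  series:
    - [[0,0,-0.15],[0,0,0],1]
    - [[0,0,0],[0,0,0],1]

```text
clock: 12.02
tcp_pos: [0.4398, 0.1812, -0.0345]
tool_rot: [-3.141, -0.001, -3.141]
wrist_force: [-0.3, -0.7, 0.6]
gripper_width: 0.0003
grip_force: 0.0
```

Request:
servo_tool:
  series:
    - [[0,0,-0.15],[0,0,0],1]
    - [[0,0,0],[0,0,0],1]

```text
clock: 12.18
tcp_pos: [0.4402, 0.1813, -0.0353]
tool_rot: [-3.141, -0.001, -3.141]
wrist_force: [-8.8, -2.4, 22.1]
gripper_width: 0.0003
grip_force: 10.9
```

Contact came at a reported z of −0.035, so true tip height is the reported value plus 35 mm. For a true height of 62 mm I'll work at a reported 0.027.

Request:
servo_tool:
  series:
    - [[0,0,0.8],[0,0,0],1]
    - [[0,0,0.8],[0,0,0],1]
    - [[0,0,0.8],[0,0,0],1]
    - [[0,0,0.8],[0,0,0],1]
    - [[0.5,0,0],[0,0,0],1]
    - [[0.5,0,0],[0,0,0],1]
    - [[0.5,0,0],[0,0,0],1]
    - [[0.5,0,0],[0,0,0],1]
    - [[0.5,0,0],[0,0,0],1]
    - [[0.5,0,0],[0,0,0],1]
    - [[0.5,0,0],[0,0,0],1]
    - [[0.5,0,0],[0,0,0],1]

```text
clock: 13.18
tcp_pos: [0.5199, 0.1811, 0.0261]
tool_rot: [-3.141, -0.003, -3.142]
wrist_force: [-5.9, 1.1, 4.2]
gripper_width: 0.0003
grip_force: 2.9
```

Request:
servo_tool:
  series:
    - [[0.3,0,0],[0,0,0],1]
    - [[0.3,0,0],[0,0,0],1]
    - [[0.3,0,0],[0,0,0],1]
    - [[0.3,0,0],[0,0,0],1]

```text
clock: 13.52
tcp_pos: [0.544, 0.1812, 0.0264]
tool_rot: [-3.141, -0.001, -3.141]
wrist_force: [-2.3, -0.8, -1.8]
gripper_width: 0.0004
grip_force: 1.4
```

Contact, and bin_b is sliding. On to home.

Request:
servo_tool:
  series:
    - [[0.2,0,0],[0,0,0],1]
    - [[0.2,0,0],[0,0,0],1]
    - [[0.2,0,0],[0,0,0],1]
    - [[0.2,0,0],[0,0,0],1]

```text
clock: 13.85
tcp_pos: [0.5603, 0.1812, 0.0268]
tool_rot: [-3.142, -0.0, -3.141]
wrist_force: [-3.0, 0.9, -2.8]
gripper_width: 0.0005
grip_force: 1.3
```

Request:
servo_tool:
  series:
    - [[0.15,0,0],[0,0,0],1]
    - [[0.15,0,0],[0,0,0],1]

```text
clock: 14.02
tcp_pos: [0.5628, 0.1811, 0.0267]
tool_rot: [-3.141, -0.008, -3.141]
wrist_force: [-23.7, -0.9, 15.1]
gripper_width: 0.0006
grip_force: 11.8
```

Request:
servo_tool:
  series:
    - [[0.1,0,0],[0,0,0],1]
    - [[0.1,0,0],[0,0,0],1]

```text
clock: 14.18
tcp_pos: [0.5626, 0.1811, 0.0267]
tool_rot: [-3.14, -0.017, -3.141]
wrist_force: [-35.5, -1.6, 24.5]
gripper_width: 0.0004
grip_force: 17.9
```

Request:
servo_tool:
  series:
    - [[-0.7,0,0],[0,0,0],1]
    - [[-0.7,0,0],[0,0,0],1]
    - [[-0.7,0,0],[0,0,0],1]
    - [[-0.7,0,0],[0,0,0],1]
    - [[0,-0.86,0],[0,0,0],1]
    - [[0,-0.86,0],[0,0,0],1]
    - [[0,-0.86,0],[0,0,0],1]
    - [[0,-0.86,0],[0,0,0],1]
    - [[0,0,0],[0,0,0],1]

```text
clock: 14.93
tcp_pos: [0.5161, 0.1101, 0.0281]
tool_rot: [-3.141, 0.004, 3.14]
wrist_force: [0.1, 1.4, 0.2]
gripper_width: 0.0003
grip_force: 0.0
```

Request:
servo_tool:
  series:
    - [[0.4,0,0],[0,0,0],1]
    - [[0.4,0,0],[0,0,0],1]
    - [[0.3,0,0],[0,0,0],1]
    - [[0.3,0,0],[0,0,0],1]
    - [[0.3,0,0],[0,0,0],1]

```text
clock: 15.35
tcp_pos: [0.5477, 0.1133, 0.0267]
tool_rot: [3.141, -0.003, -3.14]
wrist_force: [-4.7, 0.3, 4.4]
gripper_width: 0.0009
grip_force: 2.8
```

Request:
servo_tool:
  series:
    - [[0.2,0,0],[0,0,0],1]
    - [[0.2,0,0],[0,0,0],1]
    - [[0.2,0,0],[0,0,0],1]

```text
clock: 15.6
tcp_pos: [0.5596, 0.1131, 0.0266]
tool_rot: [3.142, -0.002, -3.141]
wrist_force: [-5.2, -0.2, 4.3]
gripper_width: 0.0007
grip_force: 2.7
```

Request:
servo_tool:
  series:
    - [[0.15,0,0],[0,0,0],1]
    - [[0.15,0,0],[0,0,0],1]
    - [[0.1,0,0],[0,0,0],1]

```text
clock: 15.85
tcp_pos: [0.5642, 0.1129, 0.0263]
tool_rot: [-3.141, -0.01, -3.141]
wrist_force: [-22.9, 0.0, 17.9]
gripper_width: 0.0005
grip_force: 11.5
```

Both bins are home. The stop positions of 0.5642 and 0.5628 also confirm the yaw of about 0.02. Now I'll go round to behind the pin's tail.

Request:
servo_tool:
  series:
    - [[-0.8,0,0],[0,0,0],1]
    - [[-0.5,0,0.6],[0,0,0],1]
    - [[0,-0.95,0.6],[0,0,0],1]
    - [[0,-0.95,0],[0,0,0],1]
    - [[0,-0.95,0],[0,0,0],1]
    - [[0,-0.95,0],[0,0,0],1]
    - [[0,-0.95,0],[0,0,0],1]
    - [[0,-0.95,0],[0,0,0],1]
    - [[0,-0.95,0],[0,0,0],1]
    - [[0,-0.95,0],[0,0,0],1]
    - [[0,-0.95,0],[0,0,0],1]
    - [[0.1,-0.95,0],[0,0,0],1]

```text
clock: 16.85
tcp_pos: [0.5451, -0.0787, 0.0511]
tool_rot: [-3.141, 0.002, -3.141]
wrist_force: [-0.5, -0.3, 0.3]
gripper_width: 0.0004
grip_force: 0.0
```

Request:
servo_tool:
  series:
    - [[0.1,-0.95,0],[0,0,0],1]
    - [[0.1,-0.95,0],[0,0,0],1]
    - [[0.1,-0.95,0],[0,0,0],1]
    - [[0.1,-0.95,0],[0,0,0],1]
    - [[0.1,-0.95,0],[0,0,0],1]
    - [[0,-0.95,0],[0,0,0],1]
    - [[0,0,0],[0,0,0],1]

```text
clock: 17.43
tcp_pos: [0.5555, -0.1953, 0.0514]
tool_rot: [-3.139, 0.003, 3.14]
wrist_force: [-0.5, 0.4, -0.7]
gripper_width: 0.0004
grip_force: 0.0
```

```bash
python3 - <<'E'
from h import *
P=pics("i"); print(arm.get_state()["tcp_pos"])
look(P,["bin_b_front","bin_a_front","bin_a_eye","bin_b_eye","pin_tail","pin_tip"])
E
```

```text
[ 0.55473232 -0.19211827  0.05088161]
bin_b_front side [(0.72, [265.0, 163.0], [0.573, 0.186]), (0.59, [364.0, 162.0], [0.86, 0.028]), (0.41, [276.0, 197.0], [0.539, 0.032])]
bin_b_front top [(0.9, [301.0, 133.0], [0.865, 0.013]), (0.65, [251.0, 214.0], [0.573, 0.18]), (0.27, [255.0, 223.0], [0.543, 0.165])]
bin_a_front side [(0.7, [276.0, 176.0], [0.579, 0.114])]
bin_a_front top [(0.74, [268.0, 214.0], [0.574, 0.12])]
bin_a_eye side [(0.64, [272.0, 186.0], [0.558, 0.109])]
bin_a_eye top [(0.71, [274.0, 220.0], [0.557, 0.102])]
bin_b_eye side [(0.8, [361.0, 164.0], [0.869, 0.051]), (0.75, [365.0, 236.0], [0.705, -0.203]), (0.73, [261.0, 175.0], [0.551, 0.172])]
bin_b_eye top [(0.94, [253.0, 224.0], [0.544, 0.176]), (0.86, [292.0, 136.0], [0.865, 0.046]), (0.73, [270.0, 213.0], [0.584, 0.116]), (0.7, [282.0, 224.0], [0.547, 0.075])]
pin_tail side [(0.64, [312.0, 242.0], [0.562, -0.147])]
pin_tail top [(0.52, [250.0, 222.0], [0.549, 0.187])]
pin_tip side [(0.84, [276.0, 198.0], [0.549, 0.056])]
pin_tip top [(0.58, [291.0, 221.0], [0.557, 0.045])]
```

Request:
servo_tool:
  series:
    - [[0,0,-0.7],[0,0,0],1]
    - [[0,0,-0.7],[0,0,0],1]
    - [[0,0,-0.6],[0,0,0],1]
    - [[0,0,-0.45],[0,0,0],1]
    - [[0,0,0],[0,0,0],1]

```text
clock: 18.55
tcp_pos: [0.5523, -0.1906, -0.0006]
tool_rot: [3.14, -0.004, -3.142]
wrist_force: [-1.7, 0.7, -0.3]
gripper_width: 0.0003
grip_force: 0.0
```

Request:
servo_tool:
  series:
    - [[0,0.5,0],[0,0,0],1]
    - [[0,0.5,0],[0,0,0],1]
    - [[0,0.4,0],[0,0,0],1]
    - [[0,0.3,0],[0,0,0],1]
    - [[0,0.3,0],[0,0,0],1]

```text
clock: 18.97
tcp_pos: [0.5547, -0.1513, 0.0028]
tool_rot: [-3.14, 0.001, -3.14]
wrist_force: [-0.5, -3.8, 0.5]
gripper_width: 0.0004
grip_force: 1.6
```

Request:
servo_tool:
  series:
    - [[-0.01,0.35,0],[0,0,0],1]
    - [[-0.01,0.35,0],[0,0,0],1]
    - [[-0.01,0.35,0],[0,0,0],1]
    - [[-0.01,0.35,0],[0,0,0],1]
    - [[-0.01,0.35,0],[0,0,0],1]
    - [[-0.01,0.35,0],[0,0,0],1]

```text
clock: 19.47
tcp_pos: [0.553, -0.1089, 0.002]
tool_rot: [-3.142, 0.0, -3.141]
wrist_force: [-0.4, -3.0, 0.7]
gripper_width: 0.0004
grip_force: 1.6
```

Request:
servo_tool:
  series:
    - [[-0.01,0.3,0],[0,0,0],1]
    - [[-0.01,0.3,0],[0,0,0],1]
    - [[-0.01,0.3,0],[0,0,0],1]
    - [[-0.01,0.3,0],[0,0,0],1]

```text
clock: 19.8
tcp_pos: [0.552, -0.0848, 0.0018]
tool_rot: [3.141, -0.0, -3.141]
wrist_force: [-0.3, -2.5, 0.8]
gripper_width: 0.0005
grip_force: 1.4
```

Request:
servo_tool:
  series:
    - [[-0.01,0.25,0],[0,0,0],1]
    - [[-0.01,0.25,0],[0,0,0],1]
    - [[-0.01,0.25,0],[0,0,0],1]
    - [[-0.01,0.25,0],[0,0,0],1]

```text
clock: 20.13
tcp_pos: [0.5513, -0.0651, 0.0019]
tool_rot: [3.142, -0.0, -3.141]
wrist_force: [-0.1, -3.0, 0.9]
gripper_width: 0.0004
grip_force: 1.4
```

Request:
servo_tool:
  series:
    - [[-0.01,0.25,0],[0,0,0],1]
    - [[-0.01,0.25,0],[0,0,0],1]
    - [[-0.01,0.25,0],[0,0,0],1]
    - [[-0.01,0.25,0],[0,0,0],1]

```text
clock: 20.47
tcp_pos: [0.5505, -0.0451, 0.0019]
tool_rot: [-3.142, -0.0, -3.141]
wrist_force: [-0.1, -3.1, 0.4]
gripper_width: 0.0003
grip_force: 1.4
```

Request:
servo_tool:
  series:
    - [[0,0.2,0],[0,0,0],1]
    - [[0,0.2,0],[0,0,0],1]
    - [[0,0.2,0],[0,0,0],1]

```text
clock: 20.72
tcp_pos: [0.5504, -0.0331, 0.0018]
tool_rot: [3.142, -0.0, -3.141]
wrist_force: [-0.9, -3.1, 0.3]
gripper_width: 0.0004
grip_force: 1.3
```

Request:
servo_tool:
  series:
    - [[0,0.15,0],[0,0,0],1]
    - [[0,0.15,0],[0,0,0],1]

```text
clock: 20.88
tcp_pos: [0.5504, -0.0272, 0.0018]
tool_rot: [3.142, -0.0, -3.141]
wrist_force: [0.3, -1.8, -0.5]
gripper_width: 0.0005
grip_force: 1.3
```

Request:
servo_tool:
  series:
    - [[0,0.15,0],[0,0,0],1]
    - [[0,0.15,0],[0,0,0],1]

```text
clock: 21.05
tcp_pos: [0.5504, -0.0212, 0.0019]
tool_rot: [3.142, -0.0, -3.141]
wrist_force: [0.7, -2.6, -0.1]
gripper_width: 0.0006
grip_force: 1.2
```

Request:
servo_tool:
  series:
    - [[0,0.15,0],[0,0,0],1]
    - [[0,0.15,0],[0,0,0],1]

```text
clock: 21.22
tcp_pos: [0.5506, -0.0175, 0.002]
tool_rot: [-3.137, 0.0, -3.14]
wrist_force: [-1.1, -21.3, 1.1]
gripper_width: 0.0005
grip_force: 10.1
```

Request:
servo_tool:
  series:
    - [[0,0.1,0],[0,0,0],1]
    - [[0,0.1,0],[0,0,0],1]

```text
clock: 21.38
tcp_pos: [0.5511, -0.0175, 0.0025]
tool_rot: [-3.131, 0.001, -3.14]
wrist_force: [-2.1, -31.3, 0.4]
gripper_width: 0.0007
grip_force: 15.8
```

The pin stopped hard 10 mm beyond the predicted point, so its shoulder should be seated. I'll back off, check, and move to the −x side of the latch.

Request:
servo_tool:
  series:
    - [[0,-0.5,0],[0,0,0],1]
    - [[0,-0.8,0],[0,0,0],1]
    - [[0,-0.9,0.8],[0,0,0],1]
    - [[0,0,0.9],[0,0,0],1]
    - [[-0.9,0,0.3],[0,0,0],1]
    - [[-0.9,0,0],[0,0,0],1]
    - [[-0.9,0,0],[0,0,0],1]
    - [[-0.9,0,0],[0,0,0],1]
    - [[-0.9,0,0],[0,0,0],1]
    - [[0,0,0],[0,0,0],1]

```text
clock: 22.22
tcp_pos: [0.4573, -0.0543, 0.041]
tool_rot: [3.14, -0.003, 3.142]
wrist_force: [-0.1, -0.2, 0.4]
gripper_width: 0.0001
grip_force: 0.0
```

```bash
python3 - <<'E'
from h import *
P=pics("j"); print(arm.get_state()["tcp_pos"])
look(P,["pin_tail","pin_tip","pin","latch_pivot","latch_tip","bin_a_front","bin_b_front"])
overlay(P,[],"pics/t1.png",{"top":(235,165,130,80,6)})
overlay(P,[],"pics/t2.png",{"side":(235,150,100,50,6)})
a,b=cv2.imread("pics/t1.png"),cv2.imread("pics/t2.png");b=cv2.copyMakeBorder(b,0,0,0,a.shape[1]-b.shape[1],0)
v=np.vstack([a,b]);cv2.imwrite("pics/j3.png",cv2.resize(v,None,fx=.76,fy=.76))
E
```

```text
[ 0.46074683 -0.05511948  0.04211424]
pin_tail side [(0.72, [280.0, 171.0], [0.615, 0.159]), (0.54, [288.0, 211.0], [0.555, -0.008])]
pin_tail top [(0.65, [304.0, 218.0], [0.566, -0.002])]
pin_tip side [(0.47, [291.0, 181.0], [0.625, 0.1])]
pin_tip top [(0.53, [251.0, 221.0], [0.552, 0.182])]
pin side [(0.54, [275.0, 188.0], [0.563, 0.097])]
pin top [(0.63, [283.0, 220.0], [0.557, 0.072])]
latch_pivot side [(0.82, [278.0, 214.0], [0.522, -0.013])]
latch_pivot top [(0.79, [313.0, 229.0], [0.528, -0.034])]
latch_tip side []
latch_tip top [(0.67, [354.0, 219.0], [0.564, -0.177])]
bin_a_front side [(0.76, [274.0, 177.0], [0.572, 0.113]), (0.32, [382.0, 372.0], [0.511, -0.535])]
bin_a_front top [(0.9, [273.0, 214.0], [0.574, 0.106]), (0.25, [252.0, 197.0], [0.635, 0.179])]
bin_b_front side [(0.97, [264.0, 164.0], [0.568, 0.182]), (0.59, [364.0, 163.0], [0.858, 0.025])]
bin_b_front top [(0.62, [252.0, 210.0], [0.589, 0.177]), (0.62, [298.0, 134.0], [0.862, 0.023])]
```

View pics/j3.png

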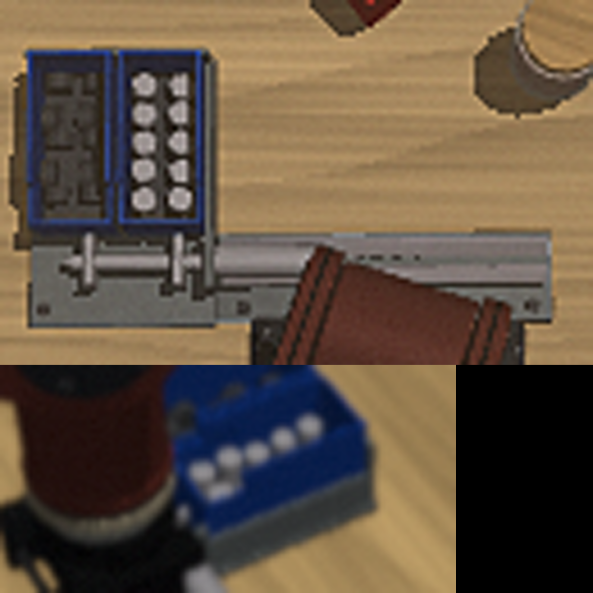

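The picture shows both bins home against the stop. The pin is through the guide plate and both tangs, with its thick part at the plate (crop ≈(215,262)). Now the latch.

Request:
servo_tool:
  series:
    - [[0,0,-0.9],[0,0,0],1]
    - [[0,0,-0.85],[0,0,0],1]
    - [[0,0,0],[0,0,0],1]
    - [[0.5,0,0],[0,0,0],1]
    - [[0.4,0,0],[0,0,0],1]
    - [[0.4,0,0],[0,0,0],1]
    - [[0.3,0,0],[0,0,0],1]

```text
clock: 23.6
tcp_pos: [0.495, -0.056, 0.0083]
tool_rot: [-3.141, 0.003, -3.141]
wrist_force: [-1.0, -0.6, -0.0]
gripper_width: 0.0004
grip_force: 0.7
```

Request:
servo_tool:
  series:
    - [[0.3,0,0],[0,0,0],1]
    - [[0.3,0,0],[0,0,0],1]
    - [[0.3,0,0],[0,0,0],1]
    - [[0.3,0,0],[0,0,0],1]

```text
clock: 23.93
tcp_pos: [0.5166, -0.0556, 0.0069]
tool_rot: [-3.142, -0.001, -3.141]
wrist_force: [-3.4, 0.6, 2.0]
gripper_width: 0.0005
grip_force: 1.4
```

Request:
servo_tool:
  series:
    - [[0.3,0,0],[0,0,0],1]
    - [[0.3,0,0],[0,0,0],1]
    - [[0.3,0,0],[0,0,0],1]

```text
clock: 24.18
tcp_pos: [0.5348, -0.0554, 0.0066]
tool_rot: [3.141, -0.001, -3.141]
wrist_force: [-2.3, -0.1, -0.2]
gripper_width: 0.0006
grip_force: 0.9
```

Request:
servo_tool:
  series:
    - [[0.3,0.1,0],[0,0,0],1]
    - [[0.3,0.2,0],[0,0,0],1]
    - [[0.2,0.2,0],[0,0,0],1]
    - [[0,0.2,0],[0,0,0],1]

```text
clock: 24.52
tcp_pos: [0.5523, -0.0414, 0.0074]
tool_rot: [-3.141, 0.002, -3.141]
wrist_force: [0.7, -2.2, -0.5]
gripper_width: 0.0006
grip_force: 0.8
```

Request:
servo_tool:
  series:
    - [[0,0.15,0],[0,0,0],1]
    - [[0,0.15,0],[0,0,0],1]

```text
clock: 24.68
tcp_pos: [0.5513, -0.0353, 0.0073]
tool_rot: [-3.141, 0.002, -3.141]
wrist_force: [1.0, -0.7, 0.2]
gripper_width: 0.0005
grip_force: 0.8
```

Request:
servo_tool:
  series:
    - [[0,0.1,0],[0,0,0],1]
    - [[0,0.1,0],[0,0,0],1]

```text
clock: 24.85
tcp_pos: [0.551, -0.0317, 0.0073]
tool_rot: [-3.141, 0.001, -3.141]
wrist_force: [1.4, -10.2, -1.3]
gripper_width: 0.0003
grip_force: 5.0
```

The latch stopped 14.2 mm behind the tail contact, which matches the 10 mm arm plus the 4 mm gap, so it is at its end stop. I'll back away and check.

Request:
servo_tool:
  series:
    - [[0,-0.4,0],[0,0,0],1]
    - [[0,-0.8,0],[0,0,0],1]
    - [[0,-0.4,0.9],[0,0,0],1]
    - [[0,0,1],[0,0,0],1]
    - [[0,0,1],[0,0,0],1]
    - [[-1,-1,1],[0,0,0],1]
    - [[-1,-1,0],[0,0,0],1]
    - [[-1,-1,0],[0,0,0],1]
    - [[-1,-1,0],[0,0,0],1]
    - [[-1,-1,0],[0,0,0],1]
    - [[-1,-1,0],[0,0,0],1]
    - [[0,0,0],[0,0,0],1]

```text
clock: 25.85
tcp_pos: [0.4273, -0.1859, 0.0846]
tool_rot: [-3.141, -0.002, 3.139]
wrist_force: [0.3, -0.8, -1.3]
gripper_width: 0.0001
grip_force: 0.0
```

```bash
python3 - <<'E'
from h import *
P=pics("k"); s=arm.get_state();print(s["clock"],s["tcp_pos"],s["wrist_force"])
look(P,["latch_tip","pin_tail","bin_a_front","bin_b_front"])
overlay(P,[],"pics/t1.png",{"top":(235,165,130,80,6)})
overlay(P,[],"pics/t2.png",{"side":(235,150,110,60,6)})
a,b=cv2.imread("pics/t1.png"),cv2.imread("pics/t2.png");b=cv2.copyMakeBorder(b,0,0,0,a.shape[1]-b.shape[1],0)
v=np.vstack([a,b]);cv2.imwrite("pics/k3.png",cv2.resize(v,None,fx=.7,fy=.7))
E
```

```text
25.95 [ 0.42992511 -0.18404165  0.08495572] [0.60097901 0.0633734  0.16937786]
latch_tip side [(0.55, [274.0, 195.0], [0.546, 0.062]), (0.49, [294.0, 210.0], [0.571, -0.02])]
latch_tip top [(0.72, [310.0, 227.0], [0.535, -0.024]), (0.47, [308.0, 214.0], [0.579, -0.014]), (0.37, [255.0, 225.0], [0.539, 0.168]), (0.34, [448.0, 230.0], [0.532, -0.502])]
pin_tail side []
pin_tail top [(0.63, [305.0, 222.0], [0.553, -0.005]), (0.45, [353.0, 178.0], [0.712, -0.173]), (0.34, [312.0, 229.0], [0.53, -0.032])]
bin_a_front side [(0.98, [273.0, 177.0], [0.568, 0.115])]
bin_a_front top [(0.78, [271.0, 216.0], [0.568, 0.11])]
bin_b_front side [(0.75, [364.0, 163.0], [0.859, 0.024])]
bin_b_front top [(0.94, [299.0, 132.0], [0.87, 0.022]), (0.69, [252.0, 212.0], [0.582, 0.176]), (0.66, [277.0, 221.0], [0.551, 0.09])]
```

View pics/k3.png

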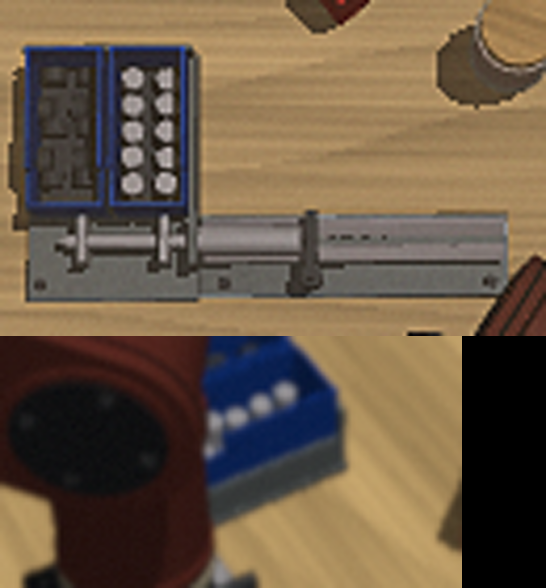

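The top crop shows both bins home, the pin through the plate and both tangs, and the latch straight across the trough at about (310,240), behind the tail. The robot is clear, so I'll hand in.

```bash
python3 -c "
from workcell import arm
print(arm.sign_off())"
```

```text
the job is handed in; nothing more can be done
None
```

I handed the job in at about 26 s: in the last picture both bins are home, the pin is seated through the guide plate and both eyelets, and the latch is across behind its tail; the robot stayed clear of the jar, carton and tin, and the hand-in returned no verdict.

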